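# Dock the step-load unit and click its selector to the marked step

## Task

Lay the grey step-load unit flat in the orange-walled compartment of the test cradle, its red and black terminals towards the copper contacts, and let go of it. Then click its black selector knob clockwise (four to six clicks) until its white pointer rests at the orange dot, without clicking past the dot. Do not drop the unit, and leave the other things on the bench where they are.

Things in the scene. Friction and masses are not known exactly. Their poses are not given: they have to be found in the camera images.
- unit: Step-load unit: loose flat grey box 130 long (x) x 56 wide (y) x 34 mm high, about 0.4 kg, dark panel on top. Origin: centre of its underside; x along its length to the terminal end, z up. The knob stands on top, 30 mm from the centre towards the terminals; its top is 62 mm above the underside. Grip it across the 56 mm width at mid-length, the knob staying between the fingers.
- unit_center (a point): Centre of the box of the unit (half-way up its 34 mm height, mid-length), same axes as the unit.
- unit_terminals (a point): Point between the tips of the two terminals, on the unit's centre line, 79 mm from its centre. The terminals are two round stubs (red at +12 mm y, black at -12 mm y; 10 mm thick, 14 mm long) that stick out of the +x end.
- selector (a joint): Knob angle (rad), growing clockwise seen from above. 0: pointer at the orange dot, on the terminal side (unit's +x). Clicks every 24 deg (0.4189 rad), stops at -7 to +4 steps, marked by dots; it starts 4, 5 or 6 steps before the orange dot (at -4, -5 or -6 steps). The detent pulls it to the nearest stop (about 0.1 N m) and holds it when let go. Outside the cradle the unit may turn with it.
- selector_grip (a point): Point on the knob's axis, 18 mm above the unit's top. The knob is an upright black bar 36 long x 12 wide, from 3 to 28 mm above the unit's top, on a disc 36 mm across and 3 mm thick. This point turns with the knob: x along the bar to the end with the white pointer line, z up.
- cradle: Fixed cradle: 4 mm plate, 86 wide (y), orange walls 14 mm high on it round a compartment 136 (x) x 62 mm. Origin: on the bench under the compartment's centre; x towards the contacts. -x end: full wall. Long sides: walls only 22 mm long at the corners, a 92 mm gap for fingers between. +x end: open for the terminals, facing a black block (30 mm high, 86 to 112 mm ahead) with two copper contacts.
- cradle_seat (a point): Where the centre of the unit lies when it is fully down in the compartment (21 mm above the bench), axes as the cradle's.
- screwdriver: Bystander: screwdriver lying on the bench.
- tape: Bystander: roll of cream tape, 90 mm across, 22 mm high.
- flux: Bystander: small upright bottle, 44 mm across, 100 mm high.
- board: Bystander: bare circuit board 150 x 120 mm with a heat sink, 30 mm high.
- partsbin: Bystander: blue parts bin 120 x 90 x 45 mm.
- brush: Bystander: hand brush lying on the bench.
There are look-alikes about, which are no part of the job. Of the things shaped like the unit, the grey one is meant. What is shaped like the cradle but green or yellow is not meant.

How it is judged:
On the way, in this order (a step that is already met when the one before it is completed fails the run):
1. the unit lies fully down in the compartment, terminals towards the contacts, let go, its knob still short of the dot (x of unit_center in the frame of cradle_seat between -0.006 and 0.006 m and y of unit_center in the frame of cradle_seat between -0.006 and 0.006 m and z of unit_center in the frame of cradle_seat between -0.004 and 0.004 m and x of unit_terminals in the frame of cradle_seat above 0.06 m and angle between unit_center's own z axis and vertical below 0.06 rad and contact force between unit and the fingers below 0.1 N and value of joint selector below -1 rad), for 0.2 s.
2. the knob rests at the orange dot (x of unit_center in the frame of cradle_seat between -0.006 and 0.006 m and y of unit_center in the frame of cradle_seat between -0.006 and 0.006 m and z of unit_center in the frame of cradle_seat between -0.004 and 0.004 m and x of unit_terminals in the frame of cradle_seat above 0.06 m and angle between unit_center's own z axis and vertical below 0.06 rad and contact force between unit and the fingers below 0.1 N and value of joint selector between -0.12 and 0.12 rad), for 0.2 s.
At the end, for the whole second after the job is handed in: The unit lies flat in the compartment, terminals towards the contacts, its centre within 6 mm (level) and 4 mm (height) of the seat point and tilted less than 0.06 rad; the selector rests within 0.12 rad of the orange dot; the unit is let go (all of step 2 and velocity of joint selector between -0.1 and 0.1 rad/s); the robot touches nothing.
It fails at once if the knob is clicked past the orange dot (beyond +0.35 rad) (value of joint selector above 0.35 rad).
It fails at once if the unit is in free fall with its underside more than 40 mm above the bench (height (world z) of unit above 0.04 m and contact force between unit and anything else below 0.02 N).
It fails at once if a bystander is shifted by more than 30 mm (distance of any of screwdriver, tape, flux, board, partsbin, brush from where it was at the start of the episode above 0.03 m).
It also fails if it takes over 61 s, if anything falls off the work surface, if the arm or the gripper's body presses on something with over 40 N, if the wrist force passes 120 N, or if a joint passes its speed limit or range.

## Robot

A 6-joint arm with a two-finger parallel gripper is mounted at the origin on the work surface. World frame = base frame: x ahead of the robot, y to its left, z up, the work surface at z = 0. Lengths are in m, angles in rad, forces in N, time in s.
With the tool pointing down it reaches from about 0.375 to 0.9 m from the base axis. Payload 3.1 kg.
Tool frame: the origin (TCP) lies on the centre line of the jaws, within the pads' length; the fingertips stand robot.finger_overhang ahead of it and the grasp point (between the pads) lies 2 mm behind it (robot.finger_overhang is the distance from the TCP to the fingertips, in m); z points along the fingers, y is the direction in which the jaws open and shut (so a half turn about z gives the same grasp; the last joint's range is limited). The gripper opens to 87 mm and grips with 3 to 60 N. Pads are 19 mm wide; open, the fingers measure 117 mm over their backs; the gripper's body (75 mm by 190 mm) begins 51 mm behind the grasp point.
Start: joints at [-1.302, 0.527, 1.433, -0, 1.181, -0.178], TCP at [0.27, -0.564, 0.24] pointing down, gripper open.
Joint ranges: [-3.08, 3.08], [-0.75, 2.2], [0.22, 2.44], [-1.43, 4.57], [0, 2.65], [-2.85, 2.85]. Speed limits (rad/s): [2.79, 2.79, 3.14, 3.14, 3.14, 3.14].

## Interface

Orientations are given as a unit quaternion [x, y, z, w].
In Python, from rig import robot gives the robot as it stands. The module is installed in compiled form; this text tells all that it offers.
- The arm moves only by the tool step_arm, never from a script. Its arguments are lists of equal length, an entry for each row: "slide": the shift along the tool's x, y, z in mm, a list of three; "twist": the turn about the tool's z in degrees. A call has 1 to 20 rows; each row shifts and turns the commanded pose from where the row before left it, along the tool's axes as they then stand; what a row does not reach is not made up. A row lasts 1/12 s, in which the tool goes at most 41.7 mm and 7.16 degrees, less where a joint would pass 70% of its speed; a pose out of reach is approached as far as the arm can. A call is refused whole if a number of a shift passes 41.7 or a number of a turn 7.16, either way. A call with a gripper value outside its range is refused whole. "jaw" is the finger opening in mm, from 0 to 87, set as the call begins (left out, the last holds). The fingers move at their own pace and stop on an object; "force" is the grip in N (left out, the last holds). Time passes only in rows, so rows that do not move let the fingers close. It gives the time, the measured TCP pose, the force and the opening at its end, in the units of the state.
- robot.get_obs(): the state, without advancing time (a new reading comes with each control period).
- robot.camera(name): name is "scene" or "side" or "wrist"; returns a dict with "color" (480x640x3 uint8, blue, green, red), "depth" (480x640 float32, m along the optical axis (not along the pixel's ray), 0 where there is no reading), "camera_matrix" (3x3 intrinsics, pixels), "origin" and "orientation" of the camera in the world. Camera axes: x right, y down, z forward; pixel columns grow to the right and rows downward; lengths in m; the calibration is good to about 2 mm. The wrist camera is an equidistant fisheye: a pixel r from the principal point sees the ray r / f radians off the axis. A picture is of the moment at which its call begins.
- robot.hand_in(): hands the job in, once; it reports no verdict.
The state is a dict: "time": time; "q": joint angles; "joint_velocities": joint speeds; "joint_torque": joint torques, N m; "position": TCP position; "tool_rot": TCP orientation; "ft_force": force on the tool from outside, world axes, zero at the start; "moment": the same for the moment, N m; "grip_width": finger opening in m.
Only numpy, scipy, OpenCV 4.12 (cv2) and the standard library are available. Lean on these libraries where they do the work, as an engineer would, in place of code of your own. Each camera call takes 0.05 s, during which the arm holds its last target.

## Working session

There is one attempt and no reset: what is moved stays moved. The work goes in short steps, Python scripts to look and compute and a tool call to move; the robot and the scene stay as the last step left them, time stands still between calls to the robot, and variables do not carry over. Pictures are saved under pics/ and viewed, and the job is handed in when it is done.

Besides the shell and the picture viewer there is one more tool, called as name([rows], argument=value, ...), one row to a line, values as JSON. step_arm: Moves the arm, as the interface text tells. Its arguments: {"type":"object","properties":{"slide":{"type":"array","items":{"type":"array","items":{"type":"number"}}},"twist":{"type":"array","items":{"type":"number"}},"jaw":{"type":"number"},"force":{"type":"number"}},"required":["slide","twist"]}

```bash
mkdir -p pics
cat > h.py <<'E'
import numpy as np, cv2
from scipy.spatial.transform import Rotation as R
from rig import robot
def shot(n,fn=None):
    c=robot.camera(n)
    if fn: cv2.imwrite('pics/'+fn,c['color'])
    np.savez('/tmp/'+n+'.npz',**{k:np.asarray(v) for k,v in c.items()})
    return c
def rot(c):
    o=np.asarray(c['orientation']); return o if o.shape==(3,3) else R.from_quat(o).as_matrix()
def ray(c,u,v,fish=False):
    K=np.asarray(c['camera_matrix']); x=(u-K[0,2])/K[0,0]; y=(v-K[1,2])/K[1,1]
    if fish:
        r=np.hypot(x,y); d=np.array([np.sin(r)*x/max(r,1e-9),np.sin(r)*y/max(r,1e-9),np.cos(r)])
    else: d=np.array([x,y,1.])
    return rot(c)@d
def onz(c,u,v,z,fish=False):
    d=ray(c,u,v,fish); o=np.asarray(c['origin']); return o+d*(z-o[2])/d[2]
E
python3 - <<'E'
from h import *
o=robot.get_obs(); print(o, robot.finger_overhang)
for n in ('scene','side','wrist'):
    c=shot(n,n+'0.png'); print(n,c['origin'],c['orientation'],c['camera_matrix'])
E
```

```text
{'time': 0.0, 'q': array([-1.30251884e+00,  5.28484683e-01,  1.43388541e+00, -2.78406333e-05,
        1.18135976e+00, -1.78510036e-01]), 'joint_velocities': array([ 1.84564523e-05,  6.36001280e-04,  1.50594963e-04, -7.09681780e-04,
        5.05192977e-04, -7.90074817e-04]), 'joint_torque': array([ 2.47139214e-03, -4.40028334e+01, -1.76593333e+01,  6.35309145e-02,
        5.82491315e-02, -1.61283820e-04]), 'position': array([ 0.26987508, -0.56297679,  0.23856557]), 'tool_rot': array([ 9.75149481e-01,  2.21545364e-01, -6.08060097e-05, -1.06694566e-03]), 'ft_force': array([-0.32621281, -0.53186966, -0.44981981]), 'moment': array([ 0.02312618,  0.00554583, -0.02266348]), 'grip_width': 0.08699431035884914} 0.017
scene [ 1.1660563  -1.31282285  1.12129907] [ 0.8687049   0.21576822 -0.11086753 -0.4318614 ] [[593.59278318   0.         321.77829812]
 [  0.         593.59278318 240.81576656]
 [  0.           0.           1.        ]]
side [0.14619235 0.75346087 0.93789348] [-0.19062275  0.90235566 -0.37704798  0.08515896] [[471.48876965   0.         306.44862766]
 [  0.         471.48876965 238.16924379]
 [  0.           0.           1.        ]]
wrist [ 0.33521616 -0.53335114  0.3845091 ] [ 0.83859805 -0.52780073 -0.07257795  0.11363161] [[371.64829954   0.         329.82309068]
 [  0.         371.64829954 239.82280107]
 [  0.           0.           1.        ]]
```

View pics/scene0.png

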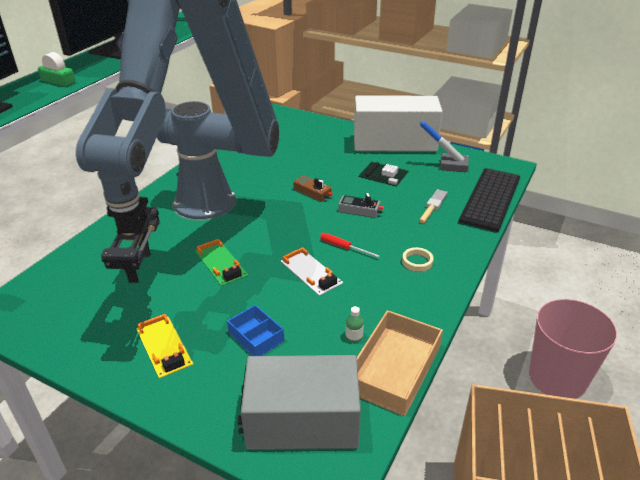

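View pics/side0.png

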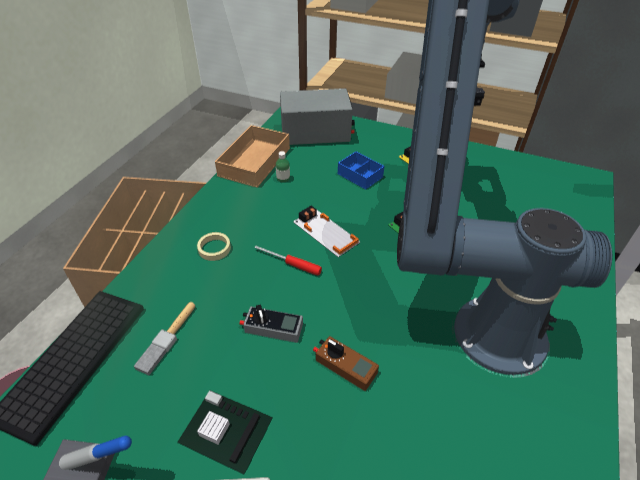

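View pics/wrist0.png

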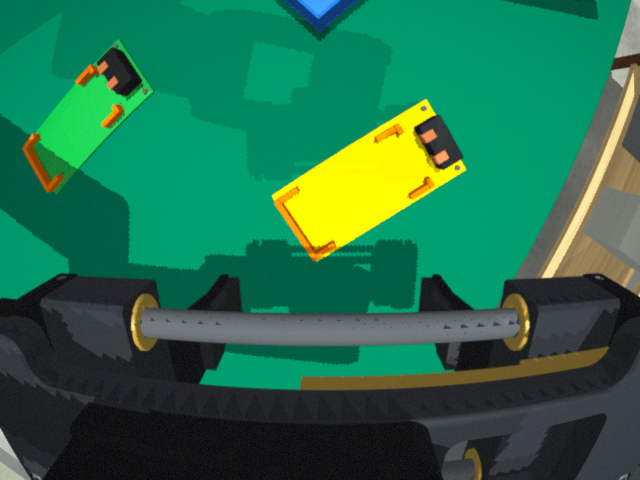

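Candidates for the unit: the grey box at scene (360,205) / side (272,323), and the brown look-alike at scene (313,187) / side (346,360). I choose the grey one.
Candidates for the cradle: white plate at scene (312,270) / side (328,232), green at scene (221,260), and yellow at scene (164,344). I choose the white one. Next I check both choices in a close crop.

Run:
```python
import cv2,numpy as np
s=cv2.imread('pics/side0.png'); c=cv2.imread('pics/scene0.png')
a=cv2.resize(s[290:350,225:315],(400,267),interpolation=cv2.INTER_CUBIC)
b=cv2.resize(s[195:265,280:370],(400,311),interpolation=cv2.INTER_CUBIC)
d=cv2.resize(c[180:225,325:395],(400,257),interpolation=cv2.INTER_CUBIC)
e=cv2.resize(c[240:300,270:350],(400,300),interpolation=cv2.INTER_CUBIC)
f=lambda x:cv2.copyMakeBorder(x,0,max(0,300-x.shape[0]),0,0,0)[:300]
cv2.imwrite('pics/crop1.png',np.vstack([np.hstack([f(a),f(b)]),np.hstack([f(d),f(e)])]))
```

```text
(no output)
```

View pics/crop1.png

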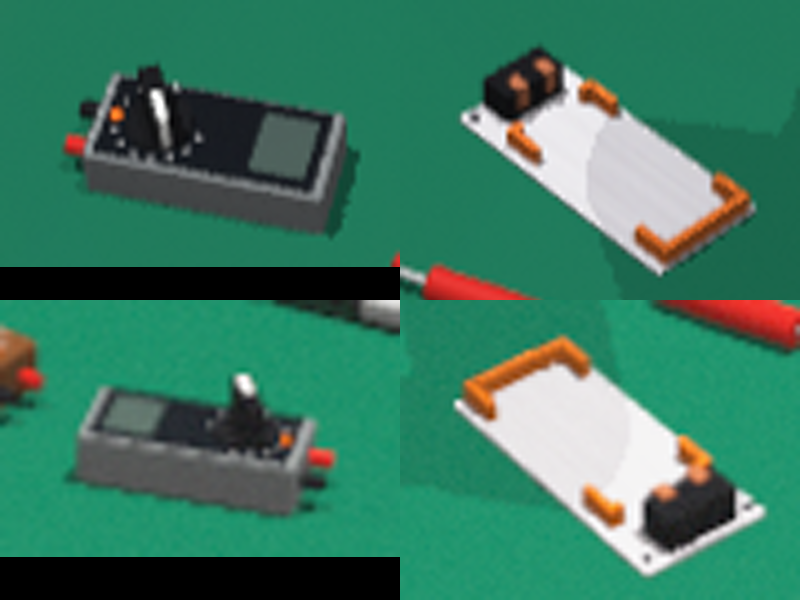

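Run:
```python
from h import *
c=dict(np.load('/tmp/side.npz'))
s=400/90
P=[onz(c,225+x/s,290+y/s,0.034) for x,y in [(118,75),(88,157),(320,190),(345,115)]]
P=np.array(P);print(P.round(4)); print(P.mean(0)); print(np.linalg.norm(np.diff(P,axis=0),axis=1))
e=(P[0]+P[1])/2-(P[2]+P[3])/2; print('unit yaw',np.degrees(np.arctan2(e[1],e[0])))
Q=np.array([onz(c,280+x/s,195+y/s,0.004) for x,y in [(60,117),(260,272),(352,208)]]);print(Q.round(4))
print(np.linalg.norm(np.diff(Q,axis=0),axis=1))
e=Q[0]-Q[1]; print('cradle yaw',np.degrees(np.arctan2(e[1],e[0])))
e/=np.linalg.norm(e); print('origin', (Q[1]+Q[2])/2+e*0.072) # back edge approx -72
```

```text
[[0.5543 0.1837 0.034 ]
 [0.543  0.2364 0.034 ]
 [0.4242 0.2064 0.034 ]
 [0.4319 0.1586 0.034 ]]
[0.4883401  0.19625149 0.034     ]
[0.05391658 0.12248315 0.04837436]
unit yaw 12.86215313794417
[[ 0.6059 -0.1588  0.004 ]
 [ 0.434  -0.0806  0.004 ]
 [ 0.4011 -0.1553  0.004 ]]
[0.18888937 0.08164128]
cradle yaw -24.449129659532915
origin [ 0.48306212 -0.14774524  0.004     ]
```

```bash
cat >> h.py <<'E'
def yaw_now(o=None):
    o=o or robot.get_obs(); M=R.from_quat(o['tool_rot']).as_matrix(); return np.degrees(np.arctan2(M[1,0],M[0,0]))
def plan(x,y,z,yaw=None):
    """print twist needed then total slide in tool axes AFTER the twist"""
    o=robot.get_obs(); y0=yaw_now(o); yaw=y0 if yaw is None else yaw
    t=(y0-yaw+180)%360-180
    a=np.radians(yaw); d=np.array([x,y,z])-o['position']
    s=np.array([np.cos(a)*d[0]+np.sin(a)*d[1], np.sin(a)*d[0]-np.cos(a)*d[1], -d[2]])*1000
    M=R.from_quat(o['tool_rot']).as_matrix()
    print('t',round(o['time'],2),'yaw',y0.round(2),'tiltz',M[:,2].round(4),'pos',o['position'].round(4),'twist',t.round(2),'slide',s.round(1),'rows',(np.linalg.norm(s)/41).round(1),'f',o['ft_force'].round(1),'w',o['grip_width'])
E
python3 -c "
from h import *
plan(.42,-.15,.24,13)"
```

```text
t 0.15 yaw 25.6 tiltz [-5.0e-04  1.6e-03 -1.0e+00] pos [ 0.2699 -0.5631  0.2388] twist 12.6 slide [ 239.2 -368.8   -1.2] rows 10.7 f [ 0.2 -0.1 -0.5] w 0.08732160932882345
```

step_arm([
  [0, 0, 0],
  [0, 0, 0],
  [19.9, -30.7, 0],
  [19.9, -30.7, 0],
  [19.9, -30.7, 0],
  [19.9, -30.7, 0],
  [19.9, -30.7, 0],
  [19.9, -30.7, 0],
  [19.9, -30.7, 0],
  [19.9, -30.7, 0],
  [19.9, -30.7, 0],
  [19.9, -30.7, 0],
  [19.9, -30.7, 0],
  [19.9, -30.7, 0],
  [0, 0, 0],
  [0, 0, 0],
], twist=[6.3, 6.3, 0, 0, 0, 0, 0, 0, 0, 0, 0, 0, 0, 0, 0, 0], jaw=87)

```text
time: 1.48
position: [0.42, -0.1491, 0.2395]
tool_rot: [0.993, 0.115, -0.0, -0.0]
ft_force: [0.8, -0.7, 0.0]
grip_width: 0.0868
```

```bash
python3 -c "
from h import *
c=shot('wrist','wrist1.png')
plan(.46,.18,.24,13)"
```

```text
t 1.53 yaw 13.13 tiltz [ 0.e+00 -7.e-04 -1.e+00] pos [ 0.4201 -0.1506  0.2396] twist 0.13 slide [ 113.3 -313.1   -0.4] rows 8.1 f [ 0.  -0.5 -0. ] w 0.0869693421675681
```

View pics/wrist1.png

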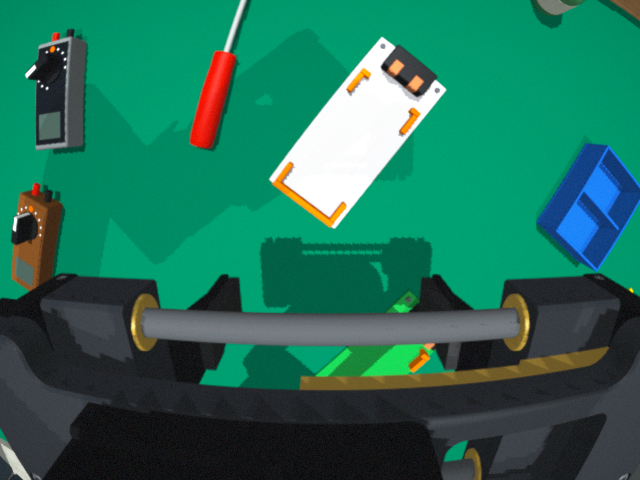

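```bash
cat >> h.py <<'E'
def cloud(c,mask,fish):
    v,u=np.nonzero(mask); K=c['camera_matrix']; x=(u-K[0,2])/K[0,0]; y=(v-K[1,2])/K[1,1]
    if fish:
        r=np.hypot(x,y)+1e-9; d=np.stack([np.tan(r)*x/r,np.tan(r)*y/r,np.ones_like(r)],1)
    else: d=np.stack([x,y,np.ones_like(x)],1)
    z=c['depth'][v,u]; P=(d*z[:,None])@rot(c).T+c['origin']; ok=z>0
    return P[ok],u[ok],v[ok]
def raysz(c,mask,z,fish):
    v,u=np.nonzero(mask); return np.array([onz(c,a,b,z,fish) for a,b in zip(u,v)])
E
cat > crad.py <<'E'
from h import *
def cradle(c,box):
    hsv=cv2.cvtColor(c['color'],cv2.COLOR_BGR2HSV)
    m=np.zeros((480,640),bool); x0,y0,x1,y1=box; m[y0:y1,x0:x1]=1
    og=cv2.inRange(hsv,(8,150,100),(22,255,255))>0
    wh=cv2.inRange(hsv,(0,0,130),(180,50,255))>0
    P,_,_=cloud(c,og&m,True); print('orange z pct',np.percentile(P[:,2],[2,50,90,98]).round(4))
    W,_,_=cloud(c,wh&m,True); print('white z',np.percentile(W[:,2],[5,50,95]).round(4))
    W2=raysz(c,wh&m,0.004,True)[:,:2]
    r=cv2.minAreaRect((W2*1000).astype(np.float32)); print('plate rect',r)
    b=cv2.boxPoints(r)/1000
    cen=np.array(r[0])/1000; 
    ang=np.radians(r[2])
    best=None
    for k in range(4):
        a=ang+k*np.pi/2
        if abs((np.degrees(a)+24.4+180)%360-180)<30: best=a
    a=best; ex=np.array([np.cos(a),np.sin(a)]); ey=np.array([-ex[1],ex[0]])
    print('yaw',np.degrees(a),'cen',cen)
    T=raysz(c,og&m,0.018,True)[:,:2]-cen; X=T@ex*1000; Y=T@ey*1000
    print('orange ray ext x',X.min(),X.max(),'y',Y.min(),Y.max())
    # depth-based top points
    t=P[P[:,2]>0.0155][:,:2]-cen; X=t@ex*1000;Y=t@ey*1000
    print('top pts ext x',np.percentile(X,[0,1,99,100]).round(1),'y',np.percentile(Y,[0,1,99,100]).round(1))
    for s in (1,-1):
        q=(X*1>-1000)&(Y*s>25)
        xs=X[q]; h=np.histogram(xs,bins=np.arange(-100,100,4)); print(s,[(int(b),n) for b,n in zip(h[1],h[0]) if n])
    return cen,a,W2
if __name__=='__main__':
    c=dict(np.load('/tmp/wrist.npz')); cradle(c,(262,30,455,235))
E
python3 crad.py
```

```text
orange z pct [0.0095 0.0186 0.0241 0.0328]
white z [0.0033 0.0046 0.0061]
plate rect ((504.91107177734375, -159.9725799560547), (86.52371215820312, 190.34698486328125), 65.50299835205078)
yaw 335.5029983520508 cen [ 0.50491107 -0.15997258]
orange ray ext x -94.2041440619967 81.02479454700894 y -36.32003143429217 36.17168048535957
top pts ext x [-94.2 -93.8  75.   77.1] y [-36.3 -35.8  35.9  36.2]
1 [(-96, np.int64(23)), (-92, np.int64(42)), (-88, np.int64(20)), (-84, np.int64(21)), (-80, np.int64(19)), (-76, np.int64(20)), (-72, np.int64(20)), (-68, np.int64(10)), (24, np.int64(13)), (28, np.int64(19)), (32, np.int64(20)), (36, np.int64(18)), (40, np.int64(20)), (44, np.int64(25)), (48, np.int64(37)), (52, np.int64(8))]
-1 [(-96, np.int64(19)), (-92, np.int64(45)), (-88, np.int64(23)), (-84, np.int64(23)), (-80, np.int64(21)), (-76, np.int64(24)), (-72, np.int64(20)), (-68, np.int64(9)), (24, np.int64(14)), (28, np.int64(24)), (32, np.int64(22)), (36, np.int64(23)), (40, np.int64(22)), (44, np.int64(26)), (48, np.int64(38)), (52, np.int64(10))]
```

Cradle centre is about (0.4855, -0.1512) with yaw -24.5°. The wrist view shows it at pixel (357,135), and the grey unit's orange dot and knob at (50,65). Now I move to look at the unit closely.

```bash
python3 -c "
from h import *
plan(.425,.18,.22,13)"
```

```text
t 1.53 yaw 13.13 tiltz [ 0.e+00 -7.e-04 -1.e+00] pos [ 0.4201 -0.1506  0.2396] twist 0.13 slide [  79.2 -321.    19.6] rows 8.1 f [ 0.  -0.5 -0. ] w 0.0869693421675681
```

step_arm([
  [8.8, -35.7, 2.2],
  [8.8, -35.7, 2.2],
  [8.8, -35.7, 2.2],
  [8.8, -35.7, 2.2],
  [8.8, -35.7, 2.2],
  [8.8, -35.7, 2.2],
  [8.8, -35.7, 2.2],
  [8.8, -35.7, 2.2],
  [8.8, -35.7, 2.2],
  [0, 0, 0],
  [0, 0, 0],
], twist=[0, 0, 0, 0, 0, 0, 0, 0, 0, 0, 0])

```text
time: 2.45
position: [0.4254, 0.1801, 0.2195]
tool_rot: [0.993, 0.114, 0.0, 0.0]
ft_force: [-0.7, -0.0, 0.2]
grip_width: 0.0873
```

```bash
python3 -c "
from h import *
c=shot('wrist','wrist2.png')
plan(.49,.196,.22,13)"
```

```text
t 2.5 yaw 13.0 tiltz [-1.e-04 -8.e-04 -1.e+00] pos [0.4253 0.179  0.2195] twist 0.0 slide [66.8 -2.  -0.5] rows 1.6 f [-0.1 -0.9 -0.3] w 0.08729139407329563
```

View pics/wrist2.png

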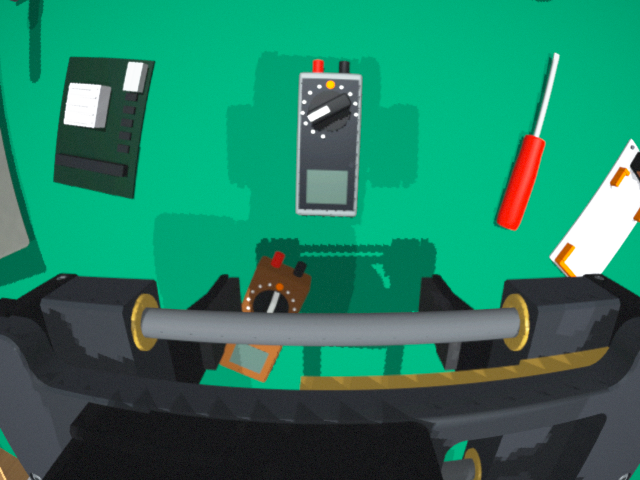

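```bash
cat > unit.py <<'E'
from h import *
def unit(c,box,zlo,zhi,zt):
    m=np.zeros((480,640),bool); x0,y0,x1,y1=box; m[y0:y1,x0:x1]=1
    P,u,v=cloud(c,m,True); k=(P[:,2]>zlo)&(P[:,2]<zhi)
    mm=np.zeros((480,640),np.uint8); mm[v[k],u[k]]=255
    mm=cv2.morphologyEx(mm,cv2.MORPH_OPEN,np.ones((5,5)))
    T=raysz(c,mm>0,zt,True)[:,:2]
    r=cv2.minAreaRect((T*1000).astype(np.float32)); print('top rect',r, 'medz',np.median(P[k][:,2]))
    return r
def knob(c,box,yaw,zt):
    x0,y0,x1,y1=box; m=np.zeros((480,640),bool); m[y0:y1,x0:x1]=1
    P,u,v=cloud(c,m,True); k=P[:,2]>zt-0.008
    mm=np.zeros((480,640),np.uint8); mm[v[k],u[k]]=255
    T=raysz(c,mm>0,zt,True)[:,:2]
    hsv=cv2.cvtColor(c['color'],cv2.COLOR_BGR2HSV); w=(cv2.inRange(hsv,(0,0,170),(180,60,255))>0)&(mm>0)
    r=cv2.minAreaRect((T*1000).astype(np.float32)); print('bar',r,'npx',k.sum(),'white',w.sum())
    W=raysz(c,w,zt,True)[:,:2]; d=W.mean(0)*1000-np.array(r[0])
    print('pointer dir',np.degrees(np.arctan2(d[1],d[0])),'knob angle cw from +x', -((np.degrees(np.arctan2(d[1],d[0]))-yaw+180)%360-180),'white centroid',W.mean(0))
    return r
if __name__=='__main__':
    c=dict(np.load('/tmp/wrist.npz'))
    unit(c,(285,50,375,225),0.028,0.038,0.034); knob(c,(290,70,375,150),13,0.062)
E
python3 unit.py
```

```text
top rect ((491.3501281738281, 195.8403778076172), (128.88644409179688, 56.077354431152344), 11.436495780944824) medz 0.03512178377159386
bar ((520.1625366210938, 201.72438049316406), (12.425649642944336, 36.1853141784668), 40.93107223510742) npx 659 white 174
pointer dir 128.6507137920213 knob angle cw from +x -115.65071379202129 white centroid [0.51460571 0.20867267]
```

```bash
python3 -c "
from h import *
c=dict(np.load('/tmp/wrist.npz'))
a=np.radians(11.44)
for u,v in [(278,258),(300,268),(305,275),(312,280),(258,255)]:
    d=onz(c,u,v,.03,True)[:2]-[.4913,.1958]; print(u,v,d@[np.cos(a),np.sin(a)],d@[-np.sin(a),np.cos(a)])
plan(.4913,.1958,.024,11.44)"
```

```text
278 258 -0.10817156337480598 0.044397124769283446
300 268 -0.11760124233880553 0.023198383716324985
305 275 -0.12464303563747063 0.01832510643280144
312 280 -0.12962180507835944 0.01148313956987164
258 255 -0.10581677150375195 0.06384300890875068
t 2.5 yaw 13.0 tiltz [-1.e-04 -8.e-04 -1.e+00] pos [0.4253 0.179  0.2195] twist 1.56 slide [ 68.   -3.4 195.5] rows 5.1 f [-0.1 -0.9 -0.3] w 0.08729139407329563
```

step_arm([
  [34, -1.7, 0],
  [34, -1.7, 0],
  [0, 0, 40],
  [0, 0, 40],
  [0, 0, 40],
  [0, 0, 35],
  [0, 0, 20],
  [0, 0, 12],
  [0, 0, 8],
  [0, 0, 0],
  [0, 0, 0],
], twist=[1.6, 0, 0, 0, 0, 0, 0, 0, 0, 0, 0])

```text
time: 3.42
position: [0.4913, 0.1961, 0.0249]
tool_rot: [0.995, 0.098, 0.0, 0.0]
ft_force: [0.2, -0.4, 0.8]
grip_width: 0.087
```

```bash
python3 -c "
from h import *
c=shot('wrist','wrist3.png')
plan(.4913,.1958,.024,11.44)"
```

```text
t 3.47 yaw 11.29 tiltz [ 1.5e-03  2.0e-04 -1.0e+00] pos [0.4916 0.1966 0.0255] twist -0.15 slide [-0.4  0.7  1.5] rows 0.0 f [-0.1  0.2  0.2] w 0.087342410810645
```

View pics/wrist3.png

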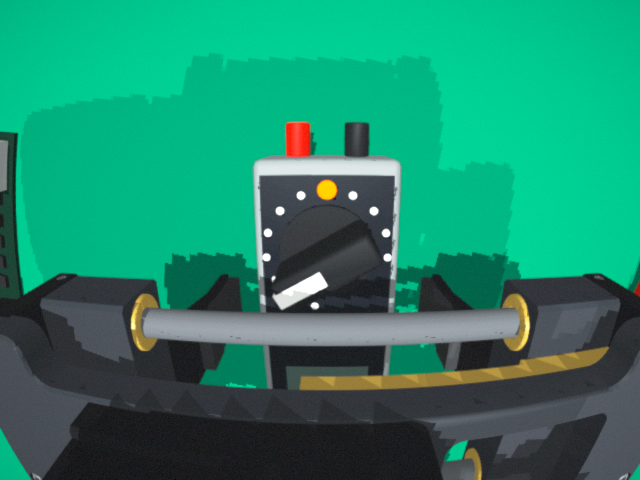

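The unit sits centred between the fingers, with the terminals at (298,140) and (357,140) and the knob pointer at (300,290). I close the jaws at a moderate force and lift.

step_arm([
  [0, 0, 1],
  [0, 0, 0],
  [0, 0, 0],
  [0, 0, 0],
  [0, 0, 0],
  [0, 0, 0],
  [0, 0, 0],
  [0, 0, 0],
  [0, 0, 0],
  [0, 0, 0],
], twist=[0, 0, 0, 0, 0, 0, 0, 0, 0, 0], jaw=40, force=35)

```text
time: 4.3
position: [0.4906, 0.1977, 0.024]
tool_rot: [0.995, 0.099, 0.0, -0.0]
ft_force: [-1.3, 0.1, 4.1]
grip_width: 0.0558
```

step_arm([
  [0, 0, -5],
  [0, 0, -10],
  [0, 0, -20],
  [0, 0, -30],
  [0, 0, -30],
  [0, 0, -25],
  [0, 0, 0],
  [0, 0, 0],
], twist=[0, 0, 0, 0, 0, 0, 0, 0])

```text
time: 4.97
position: [0.491, 0.1978, 0.1451]
tool_rot: [0.995, 0.099, 0.002, -0.0]
ft_force: [-1.0, 0.3, -3.9]
grip_width: 0.0555
```

```bash
python3 -c "
from h import *
c=shot('wrist','wrist4.png')
plan(.4855,-.1512,.12,-24.5)"
```

```text
t 5.02 yaw 11.4 tiltz [-7.e-04 -1.e-04 -1.e+00] pos [0.4898 0.1975 0.1437] twist 35.9 slide [140.7 319.1  23.7] rows 8.5 f [ 0.3 -0.3 -4.2] w 0.05579759699668997
```

View pics/wrist4.png

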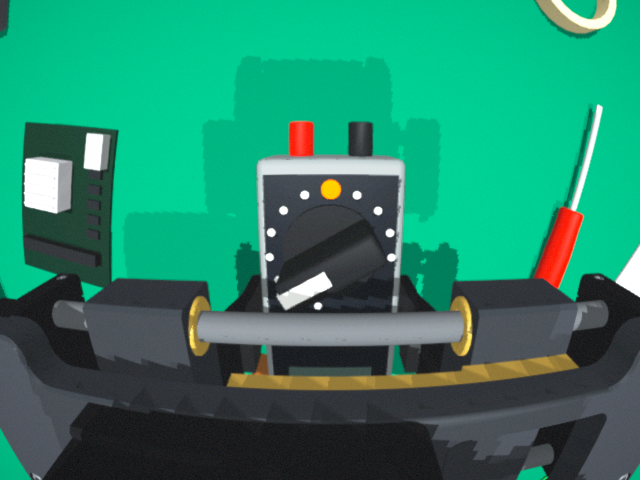

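```bash
cat > held.py <<'E'
from h import *
# pose of held unit's top-front edge in tool frame, from wrist picture
def held(c,o,pts,dz):
    M=R.from_quat(o['tool_rot']).as_matrix()
    for u,v in pts:
        p=onz(c,u,v,o['position'][2]+dz,True); print((u,v),((p-o['position'])@M*1000).round(1))
if __name__=='__main__':
    c=dict(np.load('/tmp/wrist.npz')); o=robot.get_obs()
    held(c,o,[(258,161),(404,161),(331,157),(331,189)],0.010)
    m=np.zeros((480,640),bool); m[160:290,262:400]=1
    P,u,v=cloud(c,m,True); M=R.from_quat(o['tool_rot']).as_matrix()
    T=(P-o['position'])@M*1000; k=(T[:,2]>-16)&(T[:,2]<-4)
    A=np.c_[T[k][:,:2],np.ones(k.sum())]; print('top plane',np.linalg.lstsq(A,T[k][:,2],rcond=None)[0], np.median(T[k][:,2]))
    kk=T[:,2]<-30; r=cv2.minAreaRect(T[kk][:,:2].astype(np.float32)); print('knob in tool',r)
    hsv=cv2.cvtColor(c['color'],cv2.COLOR_BGR2HSV); w=cv2.inRange(hsv,(10,150,150),(25,255,255)); w[:170]=0;w[210:]=0;w[:,:300]=0;w[:,360:]=0
    yy,xx=np.nonzero(w); held(c,o,[(xx.mean(),yy.mean())],0.010)
E
python3 held.py
```

```text
(258, 161) [ 65.6 -25.2 -10. ]
(404, 161) [ 65.7  29.1 -10. ]
(331, 157) [ 66.7   1.9 -10. ]
(331, 189) [ 54.8   1.9 -10. ]
top plane [ 2.03517924e-02  7.88314883e-03 -1.39071216e+01] -12.714897284288671
knob in tool ((32.0509033203125, 1.8842716217041016), (35.5521240234375, 12.574292182922363), 60.79236602783203)
(np.float64(330.3746223564955), np.float64(188.9667673716012)) [ 54.8   1.7 -10. ]
```

```bash
python3 -c "
from h import *
plan(.4849,-.1494,.062,-24.5)"
```

```text
t 5.02 yaw 11.4 tiltz [-7.e-04 -1.e-04 -1.e+00] pos [0.4898 0.1975 0.1437] twist 35.9 slide [139.4 317.7  81.7] rows 8.7 f [ 0.3 -0.3 -4.2] w 0.05579759699668997
```

step_arm([
  [0, 0, 0],
  [0, 0, 0],
  [0, 0, 0],
  [0, 0, 0],
  [0, 0, 0],
  [0, 0, 0],
  [6, 14, 0],
  [14, 32, 0],
  [16, 36, 0],
  [16, 36, 0],
  [16, 36, 0],
  [16, 36, 0],
  [16, 36, 0],
  [16, 36, 0],
  [14, 32, 0],
  [9.4, 23.7, 0],
  [0, 0, 0],
  [0, 0, 0],
  [0, 0, 0],
], twist=[6, 6, 6, 6, 6, 5.9, 0, 0, 0, 0, 0, 0, 0, 0, 0, 0, 0, 0, 0])

```text
time: 6.6
position: [0.484, -0.1483, 0.1421]
tool_rot: [0.977, -0.213, -0.002, -0.001]
ft_force: [0.1, -0.4, -3.3]
grip_width: 0.0557
```

```bash
python3 -c "
from h import *
c=shot('wrist','wrist5.png')
plan(.4849,-.1494,.062,-24.5)"
```

```text
t 6.65 yaw -24.48 tiltz [-0.0037  0.0024 -1.    ] pos [ 0.4842 -0.1478  0.1424] twist 0.02 slide [ 1.3  1.2 80.4] rows 2.0 f [ 0.3  0.3 -4.3] w 0.05593239243237693
```

View pics/wrist5.png

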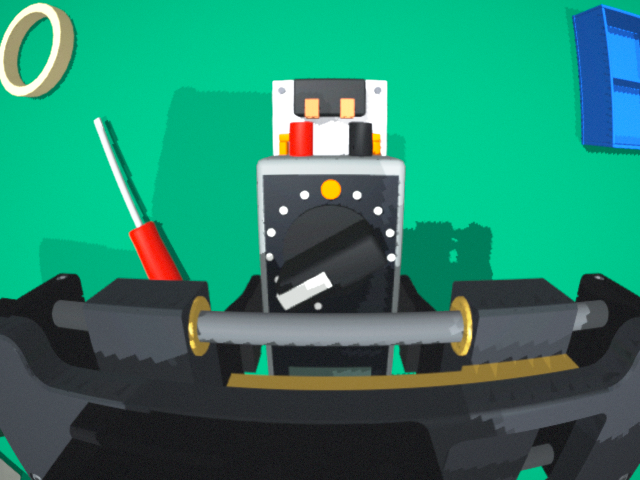

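```bash
cat > al.py <<'E'
from h import *
import sys
def al(c,o,box=(255,60,410,160)):
    x0,y0,x1,y1=box
    hsv=cv2.cvtColor(c['color'],cv2.COLOR_BGR2HSV)
    m=np.zeros((480,640),np.uint8); m[y0:y1,x0:x1]=255
    bg=cv2.inRange(hsv,(60,100,60),(95,255,255)); wh=cv2.inRange(hsv,(0,0,120),(180,60,255))&m
    M=R.from_quat(o['tool_rot']).as_matrix()
    f=lambda u,v,z:(onz(c,u,v,z,True)-o['position'])@M*1000
    for v in (95,110,125,140):
        row=np.nonzero(bg[v,x0:x1]==0)[0]+x0
        a,b=f(row.min()-.5,v,.004),f(row.max()+.5,v,.004); print('plate row',v,row.min(),row.max(),a[:2].round(1),b[:2].round(1),'mid y',((a+b)/2)[1].round(2),'w',(b-a)[1].round(1))
    for u in (285,300,360,375):
        col=np.nonzero(bg[y0:y1,u]==0)[0]+y0; print('front',u,f(u,col.min()-.5,.004)[:2].round(1))
    cu=cv2.inRange(hsv,(5,60,120),(20,200,255)); cu[:90]=0;cu[120:]=0;cu[:,:x0]=0;cu[:,x1:]=0
    n,l,s,ce=cv2.connectedComponentsWithStats(cu)
    for i in range(1,n):
        if s[i][4]>40: print('copper',ce[i].round(1),f(*ce[i],.03)[:2].round(1))
if __name__=='__main__': al(dict(np.load('/tmp/wrist.npz')),robot.get_obs())
E
python3 al.py; python3 held.py
```

```text
plate row 95 272 386 [107.8 -41.6] [107.7  45.2] mid y 1.83 w 86.8
plate row 110 272 386 [ 96.2 -41.6] [96.1 45.3] mid y 1.82 w 86.9
plate row 125 272 386 [ 84.6 -41.7] [84.5 45.3] mid y 1.81 w 87.1
plate row 140 273 386 [ 73.1 -41.1] [73.  45.5] mid y 2.18 w 86.6
front 285 [119.6 -31.2]
front 300 [119.2 -19.9]
front 360 [119.2  25.1]
front 375 [119.5  36.5]
copper [311.7 108.9] [94.2 -9.9]
copper [347.3 108.5] [94.4 14.4]
(258, 161) [ 65.6 -23.9 -10.3]
(404, 161) [ 65.5  29.5 -10.3]
(331, 157) [ 66.6   2.8 -10.3]
(331, 189) [ 54.9   2.8 -10.2]
top plane [ 2.71915891e-02  8.74479256e-03 -1.23389704e+01] -10.792448527523566
knob in tool ((31.97886085510254, 2.7151880264282227), (35.59623336791992, 12.649800300598145), 60.488037109375)
(np.float64(330.39639639639637), np.float64(188.96096096096096)) [ 54.9   2.6 -10.2]
```

step_arm([
  [1.4, 0, 10],
  [0, 0, 25],
  [0, 0, 25],
  [0, 0, 15],
  [0, 0, 6],
  [0, 0, 0],
  [0, 0, 0],
  [0, 0, 0],
], twist=[0, 0, 0, 0, 0, 0, 0, 0])

```text
time: 7.32
position: [0.4877, -0.1498, 0.0634]
tool_rot: [0.977, -0.212, 0.001, 0.0]
ft_force: [-1.1, 1.0, -2.5]
grip_width: 0.0557
```

```bash
python3 -c "
from h import *
c=shot('wrist','wrist6.png')
for i in range(3): plan(.4849,-.1494,.062,-24.5)
"; python3 held.py
```

```text
t 7.37 yaw -24.47 tiltz [ 0.0021 -0.0012 -1.    ] pos [ 0.4878 -0.15    0.0637] twist 0.03 slide [-2.8  0.7  1.7] rows 0.1 f [ 0.6 -0.8 -3.5] w 0.05595753672911128
t 7.37 yaw -24.47 tiltz [ 0.0021 -0.0012 -1.    ] pos [ 0.4878 -0.15    0.0637] twist 0.03 slide [-2.8  0.7  1.7] rows 0.1 f [ 0.6 -0.8 -3.5] w 0.05595753672911128
t 7.37 yaw -24.47 tiltz [ 0.0021 -0.0012 -1.    ] pos [ 0.4878 -0.15    0.0637] twist 0.03 slide [-2.8  0.7  1.7] rows 0.1 f [ 0.6 -0.8 -3.5] w 0.05595753672911128
(258, 161) [ 65.4 -24.7  -9.9]
(404, 161) [65.4 28.9 -9.8]
(331, 157) [66.5  2.1 -9.8]
(331, 189) [54.7  2.1 -9.9]
top plane [ 2.73679502e-02  8.28108155e-03 -1.24196360e+01] -10.872064477205818
knob in tool ((31.811355590820312, 2.099498748779297), (35.49563980102539, 12.641054153442383), 60.421348571777344)
(np.float64(330.4561933534743), np.float64(188.96374622356495)) [54.7  1.9 -9.9]
```

View pics/wrist6.png

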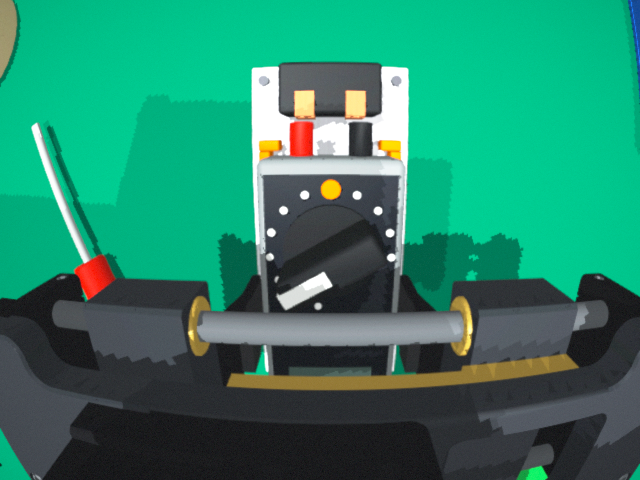

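```bash
cat > al2.py <<'E'
from h import *
c=dict(np.load('/tmp/wrist.npz')); o=robot.get_obs()
hsv=cv2.cvtColor(c['color'],cv2.COLOR_BGR2HSV); bg=cv2.inRange(hsv,(60,100,60),(95,255,255))
M=R.from_quat(o['tool_rot']).as_matrix()
f=lambda u,v,z:(onz(c,u,v,z,True)-o['position'])@M*1000
for v in (80,100,120,140,155):
    r=np.nonzero(bg[v,230:430]==0)[0]+230; a,b=f(r.min()-.5,v,.004),f(r.max()+.5,v,.004); print(v,r.min(),r.max(),'mid',((a+b)/2)[:2].round(2),'w',(b-a)[1].round(1))
for u in (260,290,330,370,400):
    col=np.nonzero(bg[40:160,u]==0)[0]+40; print('front',u,col.min(),f(u,col.min()-.5,.004)[:2].round(1))
og=cv2.inRange(hsv,(12,180,120),(25,255,255)); og[:135]=0; og[170:]=0
n,l,s,ce=cv2.connectedComponentsWithStats(og)
for i in range(1,n):
    if s[i][4]>20: x,y,w,h,_=s[i]; print('wall px',s[i][:4],'L',f(x-.5,y-.5,.018)[:2].round(1),'R',f(x+w-.5,y-.5,.018)[:2].round(1))
E
python3 al2.py
```

```text
80 252 408 mid [107.31   1.76] w 86.5
100 252 408 mid [95.88  1.77] w 86.5
120 252 408 mid [84.59  1.77] w 86.6
140 252 407 mid [73.35  1.49] w 86.4
155 252 407 mid [64.94  1.49] w 86.8
front 260 67 [114.8 -36.7]
front 290 63 [116.4 -20.1]
front 330 63 [116.    1.7]
front 370 63 [116.4  23.6]
front 400 67 [114.9  40.2]
wall px [259 141  23  18] L [ 72.9 -35.1] R [ 72.6 -23.1]
wall px [379 141  22  16] L [72.6 26.6] R [72.9 38.1]
```

step_arm([
  [-2, -0.4, 0],
  [0, 0, 8],
  [0, 0, 8],
  [0, 0, 5],
  [0, 0, 3],
  [0, 0, 2],
  [0, 0, 0],
  [0, 0, 0],
], twist=[0, 0, 0, 0, 0, 0, 0, 0])

```text
time: 8.03
position: [0.4852, -0.1487, 0.0365]
tool_rot: [0.977, -0.212, -0.0, -0.0]
ft_force: [0.8, -0.9, -3.4]
grip_width: 0.0558
```

```bash
python3 -c "
from h import *
c=shot('wrist','wrist7.png'); shot('scene','scene7.png'); shot('side','side7.png')
plan(.4849,-.1494,.028,-24.5)
a=cv2.imread('pics/scene7.png')[230:310,260:360]; b=cv2.imread('pics/side7.png')[180:270,270:382]
cv2.imwrite('pics/crop7.png',np.hstack([cv2.resize(a,(400,320)),cv2.resize(b,(400,320))]))
"; python3 held.py; python3 al2.py
```

```text
t 8.18 yaw -24.5 tiltz [ 5.e-04 -3.e-04 -1.e+00] pos [ 0.4854 -0.1488  0.0369] twist -0.0 slide [-0.2  0.8  8.9] rows 0.2 f [ 0.9  0.8 -4.2] w 0.055607427475898356
(258, 161) [ 65.3 -24.5 -10. ]
(404, 161) [ 65.3  29.  -10. ]
(331, 157) [ 66.4   2.2 -10. ]
(331, 189) [ 54.7   2.2 -10. ]
top plane [ 2.72498803e-02  8.05125987e-03 -1.22386162e+01] -10.702323087746862
knob in tool ((31.638460159301758, 2.164976119995117), (35.644283294677734, 12.957481384277344), 60.04351043701172)
(np.float64(330.3384146341463), np.float64(188.98170731707316)) [ 54.7   2.  -10. ]
80 240 419 mid [103.04   1.64] w 86.4
100 240 419 mid [93.08  1.64] w 86.4
120 240 418 mid [83.22  1.39] w 86.1
140 241 418 mid [73.42  1.64] w 86.0
155 241 418 mid [66.08  1.64] w 86.3
front 260 51 [117.3 -31.6]
front 290 44 [120.2 -17.1]
front 330 43 [120.3   1.9]
front 370 44 [120.2  20.9]
front 400 51 [117.4  35.4]
wall px [248 135  26  35] L [ 75.7 -34.7] R [ 75.3 -23. ]
wall px [386 135  26  35] L [75.3 26.3] R [75.7 38. ]
```

View pics/wrist7.png

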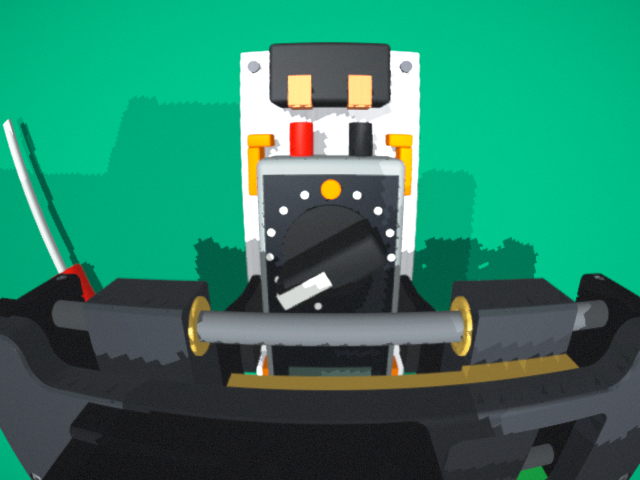

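View pics/crop7.png

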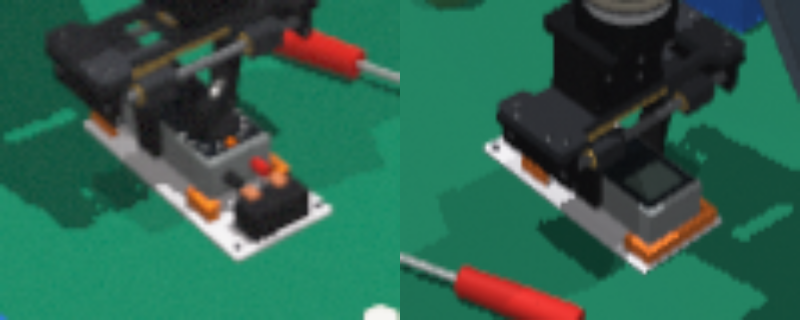

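The alignment is good: the unit and the cradle agree within about 0.5 mm in x and y, and the unit's underside is already below the wall tops with no contact force. I lower it the rest of the way.

step_arm([
  [0, -0.4, 3],
  [0, 0, 2.5],
  [0, 0, 2],
  [0, 0, 1],
  [0, 0, 0],
  [0, 0, 0],
], twist=[0, 0, 0, 0, 0, 0])

```text
time: 8.68
position: [0.4854, -0.1483, 0.0282]
tool_rot: [0.977, -0.212, -0.0, -0.0]
ft_force: [-0.3, -0.3, -3.5]
grip_width: 0.0556
```

step_arm([
  [0, 0, 0.6],
  [0, 0, 0.4],
  [0, 0, 0.4],
  [0, 0, 0],
  [0, 0, 0],
], twist=[0, 0, 0, 0, 0])

```text
time: 9.1
position: [0.4854, -0.1483, 0.028]
tool_rot: [0.977, -0.212, 0.0, 0.0]
ft_force: [-2.0, 0.7, 6.9]
grip_width: 0.0555
```

Contact made: the force went from -3.5 to +6.9 N, so the unit is on the plate. I release.

step_arm([
  [0, 0, 0],
  [0, 0, 0],
  [0, 0, 0],
  [0, 0, 0],
  [0, 0, 0],
  [0, 0, 0],
  [0, 0, 0],
  [0, 0, 0],
], twist=[0, 0, 0, 0, 0, 0, 0, 0], jaw=87)

```text
time: 9.77
position: [0.4854, -0.1483, 0.0268]
tool_rot: [0.977, -0.212, -0.0, -0.0]
ft_force: [-0.3, 0.2, -0.0]
grip_width: 0.0867
```

step_arm([
  [0, 0, -5],
  [0, 0, -15],
  [0, 0, -30],
  [0, 0, -40],
  [0, 0, -40],
  [-15, 0, -40],
  [-25, 0, 0],
  [-25, 0, 0],
  [0, 0, 0],
  [0, 0, 0],
], twist=[0, 0, 0, 0, 0, 0, 0, 0, 0, 0])

```text
time: 10.6
position: [0.4253, -0.1207, 0.1964]
tool_rot: [0.977, -0.212, -0.0, -0.0]
ft_force: [1.3, -0.5, -0.2]
grip_width: 0.087
```

```bash
python3 -c "
from h import *
c=shot('wrist','wrist8.png')
plan(.4849,-.1494,.028,-24.5)
"
```

```text
t 10.65 yaw -24.5 tiltz [ 1.4e-03 -8.0e-04 -1.0e+00] pos [ 0.4268 -0.1216  0.1964] twist -0.0 slide [ 64.4   1.2 168.4] rows 4.4 f [0.1 0.7 0.7] w 0.08726404593628911
```

View pics/wrist8.png

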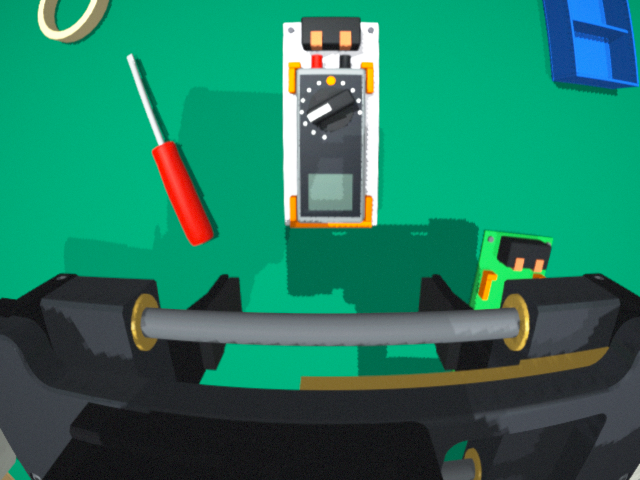

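```bash
python3 -c "
from unit import *
from crad import cradle
c=dict(np.load('/tmp/wrist.npz'))
r=unit(c,(285,60,380,222),0.032,0.043,0.038); knob(c,(295,70,372,150),-24.5,0.066)
cradle(c,(275,10,385,232))
o=robot.get_obs(); p,y=o['position'][:2],np.radians(yaw_now(o))
"
```

```text
top rect ((486.7080993652344, -151.00469970703125), (56.01071548461914, 126.69556427001953), 65.34102630615234) medz 0.03916772882611852
bar ((512.7960205078125, -162.7299041748047), (12.281976699829102, 36.14906311035156), 4.7566094398498535) npx 785 white 210
pointer dir 88.96914838304288 knob angle cw from +x -113.46914838304286 white centroid [ 0.51295687 -0.15379044]
orange z pct [0.0109 0.0186 0.0316 0.0382]
white z [0.0033 0.0052 0.04  ]
plate rect ((505.27581787109375, -159.7172088623047), (86.55661010742188, 190.44947814941406), 65.56700134277344)
yaw 335.56700134277344 cen [ 0.50527582 -0.15971721]
orange ray ext x -93.81093916382417 70.2809416537458 y -36.49306780022599 36.43851849043374
top pts ext x [-94.  -93.8  64.8  67. ] y [-36.6 -36.   36.1  36.4]
1 [(-96, np.int64(25)), (-92, np.int64(49)), (-88, np.int64(33)), (-84, np.int64(28)), (-80, np.int64(30)), (-76, np.int64(25)), (-72, np.int64(30)), (-68, np.int64(11)), (24, np.int64(12)), (28, np.int64(12)), (32, np.int64(13)), (36, np.int64(7)), (40, np.int64(5)), (44, np.int64(12)), (48, np.int64(16)), (52, np.int64(6))]
-1 [(-96, np.int64(32)), (-92, np.int64(35)), (-88, np.int64(28)), (-84, np.int64(28)), (-80, np.int64(28)), (-76, np.int64(24)), (-72, np.int64(29)), (-68, np.int64(13)), (24, np.int64(16)), (28, np.int64(16)), (32, np.int64(10)), (36, np.int64(5)), (40, np.int64(5)), (44, np.int64(14)), (48, np.int64(30)), (52, np.int64(5))]
```

Seated: the unit is within about 1 mm of the cradle centre and its top is at the expected height. The knob is at -119°, i.e. -5 steps, and the pointer is at image (318,115). Next I go above the knob and turn the jaws to the bar.

```bash
python3 -c "
from h import *
plan(.5132,-.161,.12)
"
```

```text
t 10.65 yaw -24.5 tiltz [ 1.4e-03 -8.0e-04 -1.0e+00] pos [ 0.4268 -0.1216  0.1964] twist 0.0 slide [94.9  0.  76.4] rows 3.0 f [0.1 0.7 0.7] w 0.08726404593628911
```

step_arm([
  [31.5, 0, 0],
  [31.5, 0, 0],
  [31.5, 0, 0],
  [0, 0, 0],
  [0, 0, 0],
  [0, 0, 0],
  [0, 0, 0],
  [0, 0, 0],
  [0, 0, 0],
  [0, 0, 0],
  [0, 0, 0],
  [0, 0, 0],
  [0, 0, 0],
  [0, 0, 0],
  [0, 0, 0],
  [0, 0, 0],
  [0, 0, 0],
  [0, 0, 0],
  [0, 0, 0],
  [0, 0, 0],
], twist=[0, -6.5, -6.5, -6.5, -6.5, -6.5, -6.5, -6.5, -6.5, -6.5, -6.5, -6.5, -6.5, -6.5, -6.5, -6.5, -6.5, -6.5, -2.8, 0], jaw=40)

```text
time: 12.32
position: [0.515, -0.1581, 0.1955]
tool_rot: [0.714, 0.7, 0.0, 0.0]
ft_force: [0.4, -0.5, -0.5]
grip_width: 0.0401
```

```bash
python3 -c "
from h import *
plan(.5132,-.161,.1,95.3)
"
```

```text
t 12.32 yaw 88.83 tiltz [ 6.e-04 -4.e-04 -1.e+00] pos [ 0.515  -0.1581  0.1955] twist -6.47 slide [-2.8 -2.1 95.5] rows 2.3 f [ 0.4 -0.5 -0.5] w 0.04008690944178347
```

step_arm([
  [0, 0, 0],
  [-2.8, -2.1, 0],
  [0, 0, 35],
  [0, 0, 35],
  [0, 0, 25],
  [0, 0, 0],
  [0, 0, 0],
], twist=[-6.5, 0, 0, 0, 0, 0, 0])

```text
time: 12.9
position: [0.5116, -0.1603, 0.0998]
tool_rot: [0.675, 0.738, -0.0, -0.001]
ft_force: [0.1, -0.0, -0.3]
grip_width: 0.04
```

```bash
python3 -c "
from h import *
c=shot('wrist','wrist9.png')
plan(.5132,-.161,.062,95.3)
"
```

```text
t 12.95 yaw 95.19 tiltz [ 4.e-04 -2.e-04 -1.e+00] pos [ 0.5127 -0.1609  0.1011] twist -0.11 slide [-0.2  0.5 39.1] rows 1.0 f [0.4 0.1 0.3] w 0.03989023489500612
```

View pics/wrist9.png

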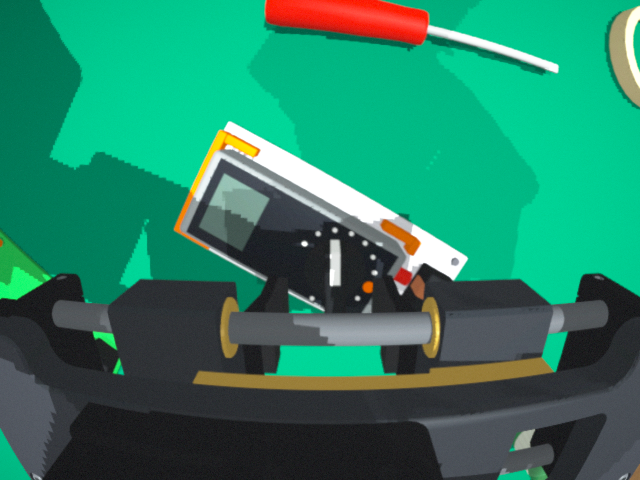

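The bar is upright in the image, with its white line at (335,262) midway between the fingers at 275 and 397. I descend and close gently.

step_arm([
  [0, 0.4, 15],
  [0, 0, 12],
  [0, 0, 8],
  [0, 0, 4],
  [0, 0, 0],
  [0, 0, 0],
], twist=[0, 0, 0, 0, 0, 0])

```text
time: 13.45
position: [0.513, -0.1606, 0.0627]
tool_rot: [0.674, 0.739, 0.0, 0.001]
ft_force: [0.2, -0.3, -0.1]
grip_width: 0.0403
```

step_arm([
  [0, 0, 0],
  [0, 0, 0],
  [0, 0, 0],
  [0, 0, 0],
  [0, 0, 0],
  [0, 0, 0],
  [0, 0, 0],
  [0, 0, 0],
], twist=[0, 0, 0, 0, 0, 0, 0, 0], jaw=5, force=30)

```text
time: 14.12
position: [0.5129, -0.1604, 0.0621]
tool_rot: [0.674, 0.739, 0.0, 0.001]
ft_force: [0.9, 0.1, 1.4]
grip_width: 0.0119
```

step_arm([
  [0, 0, 0],
  [0, 0, 0],
  [0, 0, 0],
  [0, 0, 0],
  [0, 0, 0],
  [0, 0, 0],
  [0, 0, 0],
  [0, 0, 0],
  [0, 0, 0],
  [0, 0, 0],
  [0, 0, 0],
  [0, 0, 0],
  [0, 0, 0],
  [0, 0, 0],
  [0, 0, 0],
  [0, 0, 0],
  [0, 0, 0],
  [0, 0, 0],
  [0, 0, 0],
  [0, 0, 0],
], twist=[5, 5, 5, 5, 5, 5, 5, 5, 5, 5, 5, 5, 5, 5, 5, 5, 5, 5, 0, 0])

```text
time: 15.78
position: [0.5136, -0.161, 0.0621]
tool_rot: [0.999, 0.047, 0.001, 0.001]
ft_force: [3.7, -0.8, -1.3]
grip_width: 0.0122
```

```bash
python3 -c "
from h import *
c=shot('wrist','wrist10.png')
plan(.5132,-.161,.062,-24.5)
"
```

```text
t 15.83 yaw 5.4 tiltz [ 0.0026 -0.0012 -1.    ] pos [ 0.5136 -0.1609  0.0621] twist 29.9 slide [-0.3  0.3  0.1] rows 0.0 f [ 2.9 -0.6 -0.8] w 0.011696819546383274
```

View pics/wrist10.png

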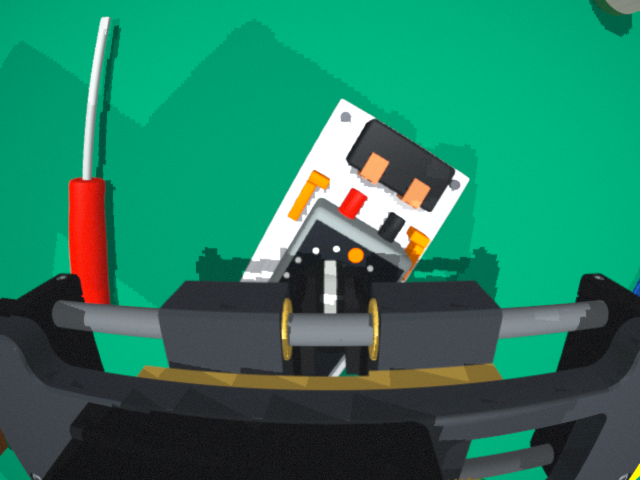

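The knob followed: the pointer at (330,285) is aligned with the tool, and the orange dot at (356,256) is about 30° further clockwise. I turn 28° more, stopping slightly short of the dot so the detent can settle it.

step_arm([
  [0, 0, 0],
  [0, 0, 0],
  [0, 0, 0],
  [0, 0, 0],
  [0, 0, 0],
  [0, 0, 0],
  [0, 0, 0],
  [0, 0, 0],
  [0, 0, 0],
  [0, 0, 0],
], twist=[5, 5, 5, 5, 4, 3, 1.5, 0, 0, 0])

```text
time: 16.67
position: [0.5136, -0.1607, 0.0621]
tool_rot: [0.98, -0.201, 0.001, 0.0]
ft_force: [5.2, -0.9, -0.8]
grip_width: 0.0118
```

```bash
python3 -c "
from h import *
c=shot('wrist','wrist11.png')
plan(.5132,-.161,.062,-24.5)
"
```

```text
t 16.72 yaw -23.16 tiltz [ 0.0024 -0.001  -1.    ] pos [ 0.5136 -0.1607  0.0621] twist 1.34 slide [-0.2  0.4  0.1] rows 0.0 f [ 4.7 -0.1 -0.1] w 0.011805387164910428
```

View pics/wrist11.png

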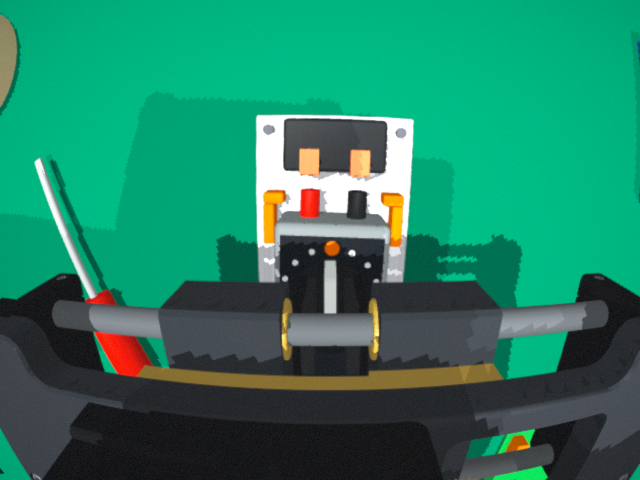

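The pointer at (330,285) points at the orange dot at (332,248). I release and retreat upward.

step_arm([
  [0, 0, 0],
  [0, 0, 0],
  [0, 0, 0],
  [0, 0, 0],
  [0, 0, 0],
  [0, 0, 0],
  [0, 0, -5],
  [0, 0, -15],
  [0, 0, -30],
  [-10, 0, -35],
  [-25, 0, -35],
  [-30, 0, -15],
  [-25, 0, 0],
  [0, 0, 0],
  [0, 0, 0],
], twist=[0, 0, 0, 0, 0, 0, 0, 0, 0, 0, 0, 0, 0, 0, 0], jaw=40)

```text
time: 17.97
position: [0.4293, -0.1244, 0.1965]
tool_rot: [0.98, -0.201, 0.0, 0.0]
ft_force: [0.9, -0.3, 0.4]
grip_width: 0.0398
```

```bash
python3 -c "
from unit import *
from crad import cradle
c=shot('wrist','wrist12.png')
plan(.5132,-.161,.062,-24.5)
"
```

```text
t 18.02 yaw -23.2 tiltz [ 1.6e-03 -9.0e-04 -1.0e+00] pos [ 0.4308 -0.1253  0.1964] twist 1.3 slide [ 89.8  -1.7 134.4] rows 3.9 f [ 0.9 -0.2 -0.5] w 0.04018795234106522
```

View pics/wrist12.png

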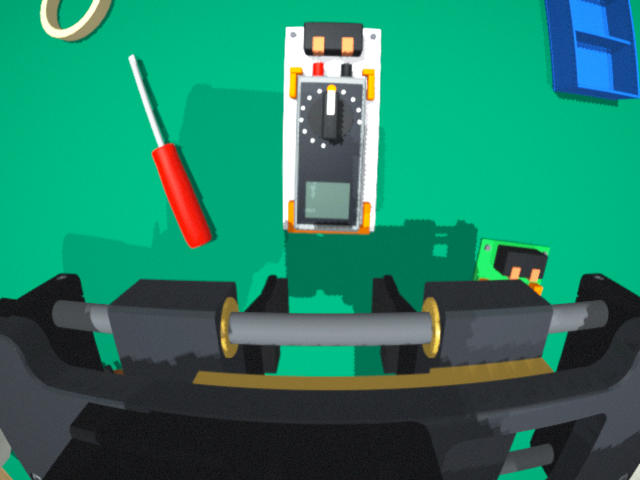

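```bash
python3 -c "
from unit import *
from crad import cradle
c=dict(np.load('/tmp/wrist.npz'))
r=unit(c,(285,65,378,230),0.034,0.043,0.038); knob(c,(303,80,358,145),-24.5,0.066)
cradle(c,(275,15,388,238))
" | head -7
```

```text
top rect ((485.292724609375, -149.6670379638672), (56.099822998046875, 128.06362915039062), 65.0570297241211) medz 0.03917740534668088
bar ((511.923828125, -161.77183532714844), (12.077799797058105, 35.885799407958984), 64.33451843261719) npx 756 white 185
pointer dir -26.576721185353822 knob angle cw from +x 2.0767211853538186 white centroid [ 0.52045968 -0.16604193]
orange z pct [0.0101 0.0186 0.0304 0.0374]
white z [0.0034 0.0051 0.0399]
plate rect ((505.21728515625, -159.98556518554688), (86.535400390625, 190.33847045898438), 65.7794189453125)
yaw 335.7794189453125 cen [ 0.50521729 -0.15998557]
```

All checks are within tolerance, so I hand in.

```bash
python3 -c "
from h import *
robot.hand_in()"
```

```text
the job is handed in; nothing more can be done
```

I laid the grey unit in the orange-walled compartment of the white-plate cradle, terminals towards the contacts, and let go of it. I then turned its knob clockwise five clicks to the orange dot, released it, backed the arm clear and handed in at about 18 s of the 61 s allowed.

**Last checks (wrist camera):**
- **Position:** the unit's centre was about 1.5 mm from the seat point, against the 6 mm limit.
- **Height:** its top measured 39 mm, against 38 mm when fully seated; the camera read about 1 mm high before the lift too.
- **Knob:** it rested about 1 to 2° from the dot, against the limit of about 7°.
- **Bystanders:** no contact with them was seen. I did not measure their final positions, and the board, brush and flux bottle were not fully in the last view.

**Disagreements:**
- The wrist camera read about 2 mm off sideways compared with the true grip centre. I allowed for this when placing the unit and when gripping the knob.
- One twist came out about 6.5° short of what I commanded. I corrected it before reaching for the knob.

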